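# Rack a dry blood smear for fixing and open the safety-capped fixative

## Robot

A 6-joint arm with a two-finger parallel gripper is mounted at the origin on a cart in front of the work surface, level with it; the furniture and walls round the work are solid. World frame = base frame: x ahead of the robot, y to its left, z up, the work surface at z = 0. Lengths are in m, angles in rad, forces in N, time in s.
With the tool pointing down it reaches from about 0.4 to 0.825 m from the base axis. Payload 7 kg.
Tool frame: the origin (TCP) lies at the very end of the fingers, on their centre line; the grasp point (between the pads) lies 19 mm behind it; z points along the fingers, x is the direction in which the jaws open and shut, and the axes are right-handed (so a half turn about z gives the same grasp; the last joint's range is limited). The gripper opens to 88 mm and grips with 3 to 60 N. Pads are 19 mm wide; open, the fingers measure 130 mm over their backs; the gripper's body (78 mm by 193 mm) begins 47 mm behind the grasp point.
Start: joints at [-0.892, 0.359, 0.012, 0, -1.224, -0.288], TCP at [0.257, -0.624, 0.227] pointing down, gripper open.
Joint ranges: [-3.07, 3.07], [-1.43, 2.12], [-1.02, 1.25], [-3.03, 1.67], [-3.05, -0], [-3.03, 3.03]. Speed limits (rad/s): [2.39, 2.39, 3.01, 3.14, 3.14, 3.14].

## Interface

Orientations are given as [roll, pitch, yaw] about the fixed x, y, z axes, in that order (R = Rz(yaw) Ry(pitch) Rx(roll)).
In Python, from station import telemetry, grab_frame, arm, regions_of, pinpoint gives the robot as it stands. The module is installed in compiled form; this text tells all that it offers.
- The arm moves only by the shell command python3 -m inch 'ROWS' [FORCE]. ROWS is text: rows parted by semicolons, each of 7 numbers parted by spaces: the opening, from 0 (shut) to 1 (fully open), then the shift along the world's x, y, z in cm, then the turn, a rotation vector about the world's x, y, z in degrees. A call has 1 to 12 rows; each row is the pose to reach, as a shift and turn from the pose measured when the call began; what a row does not reach only later rows make up. A row lasts 1/8 s, in which the tool goes at most 62.5 mm and 10.7 degrees, less where a joint would pass 70% of its speed; a pose out of reach is approached as far as the arm can. A call with a gripper value outside its range is refused whole. The fingers move at their own pace and stop on an object; FORCE is the grip in N (left out, the last holds). Time passes only in rows, so rows that repeat a pose let the fingers close. It gives the time, the measured TCP pose, the force and the opening at its end, in the units of the state.
- telemetry.get_state(): the state, without advancing time (a new reading comes with each control period).
- grab_frame(name): name is "side" or "top" or "wrist"; returns a dict with "pixels" (384x512x3 uint8, red, green, blue), "fx", "fy", "cx", "cy" (pixels), "R" (3x3) and "t" (3): a world point X has camera coordinates R X + t. Camera axes: x right, y down, z forward; pixel columns grow to the right and rows downward; lengths in m; the calibration is good to about 2 mm. A picture is of the moment at which its call begins. There is no depth.
- arm.job_done(): hands the job in, once; it reports no verdict.
Trained networks look in the newest picture that a camera, given by its name, has taken for a name from the list of things; names that differ only in an ending like _2 or _b are one class to them, and where a whole thing is asked for, a point or a joint stands for the part that bears it (a point fixed in the world has none). Each returns a list of dicts, best first, with "p" (0 to 1); they miss things now and then, are a little off and sometimes report something else, mostly with a low value. They report only what shows in the picture. A call takes as long as a camera call. They do not tell look-alikes from the thing itself.
- regions_of(camera, name): "pixels" (384x512 bool, what is visible of it) and "bbox" ([left, top, right, bottom] in pixels, round what is visible of it).
- pinpoint(camera, name): "location" ([column, row] in pixels: a listed point, or the origin of a listed thing).
The state is a dict: "t": time; "q": joint angles; "qd": joint speeds; "joint_efforts": joint torques, N m; "eef_pos": TCP position; "ee_rot": TCP orientation; "force": force on the tool from outside, world axes, zero at the start; "moment": the same for the moment, N m; "width": finger opening in m.
Only numpy, scipy, OpenCV 4.12 (cv2) and the standard library are available. Lean on these libraries where they do the work, as an engineer would, in place of code of your own. Each camera call takes 0.05 s, during which the arm holds its last target. There are 200 camera calls.

## Task

Get the fresh blood smear ready for fixing: draw the yellow-tabbed slide carrier straight up out of the drying rack, stand it fully down in any slot of the green staining jar and let go of it, leaving the two blue-tabbed carriers where they are. Only then open the brown fixative bottle: press its white push-and-turn cap down, turn it anticlockwise (seen from above) while it is down until it is free, without wrenching it, and lift it off. Finish still gripping the cap, level and motionless, directly above the open bottle with its underside about 5 cm clear of the neck.

Things in the scene. Friction and masses are not known exactly. Their poses are not given: they have to be found in the camera images.
- rack: Grey drying rack, 108 (its x) x 50 (its y) x 47 mm tall, fixed; origin at the centre of its underside. Seven slots in a row along its x, 14 mm apart, the middle one at x = 0, each 7 mm wide in x. Carriers stand across its slots at x = -42, 0 and 42 mm, in any order, 8 mm above the worktop.
- carrier_yellow_mid (a point): Centre (48 mm above its foot) of the slide carrier to move: upright frame 5 mm thick (its x), 34 wide (y), 96 tall (z), 18 to 35 g, with a smeared glass slide. Its top 24 mm is a yellow tab, to be gripped across the thickness. In the rack its top is 104 mm above the worktop; raised 45 mm it is clear of the rack.
- carrier_blue_a_mid (a point): Centre of a like carrier with a blue tab, which stays in the rack.
- carrier_blue_b_mid (a point): Centre of the other carrier with a blue tab, which stays in the rack.
- jar: Green open jar, 59 (its x) x 50 (its y) x 75 mm tall, fixed; origin at the centre of its underside. Ribs with round tops, 5 mm below the rim, form three upright slots at its x = -20, 0, 20 mm, 11 mm wide in x, 42 in y, floor 5 mm up. A carrier goes in with its thickness along the jar's x; fully down its top is 101 mm above the worktop.
- bottle: Brown bottle held fast in a fixed steel stand with an 80 x 80 mm foot; origin on the bottle's axis at the stand's underside. 64 mm wide up to 88 mm height, then a shoulder to a 29 mm neck, rim 139 mm above the worktop. Bayonet ramps on the neck lock the cap.
- cap_mid (a point): Centre of the white round cap, 46 mm across, 30 tall, z up; locked, it is 137 mm above the worktop (underside 122, top 152). Pressing needs 6 N, plus 1 N per mm, to a hard stop 6 mm down; it turns only while 4 mm or more down, is free 40 to 80 degrees anticlockwise from above (60 best, stop at 85), then lifts straight off. 45 g.
Mind the look-alikes: they are no part of the job. There is more than one size of the jar; the job needs the larger.

How it is judged:
By the outcome, as a careful person would: the job done as asked, in the order asked, and still so for the second after the job is handed in, while the arm keeps its last pose, push and grip.
It also fails if it takes over 51 s, if anything falls off the work surface, if the arm or the gripper's body presses on something with over 40 N, if the wrist force passes 120 N, or if a joint passes its speed limit or range.

## Working session

There is one attempt and no reset: what is moved stays moved. The work goes in short steps, Python scripts to look and compute and a shell command to move; the robot and the scene stay as the last step left them, time stands still between calls to the robot, and variables do not carry over. Pictures are saved under pics/ and viewed, about 8 in all and at most 12, crops included, and the job is handed in when it is done.

```bash
mkdir -p pics; cat > h.py <<'E'
import numpy as np, cv2
from station import telemetry, grab_frame, arm, regions_of, pinpoint
def save(f,n): cv2.imwrite('pics/'+n,f['pixels'][:,:,::-1])
def ray(f,uv):
    d=f['R'].T@np.array([(uv[0]-f['cx'])/f['fx'],(uv[1]-f['cy'])/f['fy'],1]); c=-f['R'].T@f['t']; return c,d/np.linalg.norm(d)
def atz(f,uv,z):
    c,d=ray(f,uv); return c+d*(z-c[2])/d[2]
def proj(f,X):
    p=f['R']@np.array(X)+f['t']; return np.array([f['fx']*p[0]/p[2]+f['cx'],f['fy']*p[1]/p[2]+f['cy']])
E
python3 - <<'E'
from h import *
np.set_printoptions(precision=4,suppress=True)
Z=dict(rack=0,carrier_yellow_mid=.056,carrier_blue_a_mid=.056,jar=0,bottle=0,cap_mid=.137)
ims=[]
for c in('top','side'):
    f=grab_frame(c); ims.append(f['pixels'])
    print(c,-f['R'].T@f['t'],f['R'][2])
    save(f,c+'0.png')
    for n in Z:
        for r in pinpoint(c,n): print(n,round(r['p'],2),np.round(r['location'],1),atz(f,r['location'],Z[n]))
print(telemetry.get_state())
E
```

```text
top [ 0.3837 -0.3158  0.9348] [ 0.2009 -0.0277 -0.9792]
rack 0.86 [205.6 219.6] [ 0.5463 -0.2399  0.    ]
carrier_yellow_mid 0.37 [260.3 224.7] [ 0.511  -0.3513  0.056 ]
carrier_blue_a_mid 0.69 [189.7 195.8] [ 0.5894 -0.2185  0.056 ]
jar 0.95 [315.2 220.4] [ 0.5119 -0.4704  0.    ]
jar 0.77 [252.9 165.4] [ 0.6506 -0.3564  0.    ]
bottle 0.68 [260.9 226.8] [ 0.5145 -0.3541  0.    ]
cap_mid 0.75 [259.6 217.1] [ 0.5133 -0.3488  0.137 ]
side [ 0.3376 -0.9184  0.6992] [ 0.2461  0.6867 -0.684 ]
rack 0.67 [240.5 213.7] [ 0.5422 -0.2454  0.    ]
carrier_yellow_mid 0.89 [216.2 200.6] [ 0.4927 -0.2521  0.056 ]
carrier_blue_a_mid 0.67 [259.  183.1] [ 0.5855 -0.2293  0.056 ]
jar 0.83 [310.5 240.9] [ 0.6465 -0.3553  0.    ]
jar 0.77 [260.6 308.9] [ 0.5074 -0.4699 -0.    ]
bottle 0.92 [243.1 259.1] [ 0.5119 -0.3586  0.    ]
cap_mid 0.82 [245.4 203. ] [ 0.5171 -0.356   0.137 ]
{'t': 0.7, 'q': array([-0.8919,  0.3586,  0.0119, -0.    , -1.2241, -0.2881]), 'qd': array([ 0.001 , -0.0011, -0.0013,  0.0006,  0.0006,  0.0006]), 'joint_efforts': array([ -0.0005, -58.2163,  29.3246,   7.0011,   0.0125,   0.    ]), 'eef_pos': array([ 0.2571, -0.6241,  0.2266]), 'ee_rot': array([3.1416, 0.    , 1.9616]), 'force': array([0.1944, 0.0535, 0.3386]), 'moment': array([ 0.0325,  0.0065, -0.0172]), 'width': 0.08775493795869878}
```

```bash
python3 - <<'E'
import cv2
a=cv2.imread('pics/top0.png');b=cv2.imread('pics/side0.png')
cv2.imwrite('pics/t1.png',cv2.resize(a[110:290,140:380],(800,600),interpolation=cv2.INTER_CUBIC))
cv2.imwrite('pics/s1.png',cv2.resize(b[130:355,160:400],(640,600),interpolation=cv2.INTER_CUBIC))
E
```

```text
(no output)
```

View pics/t1.png

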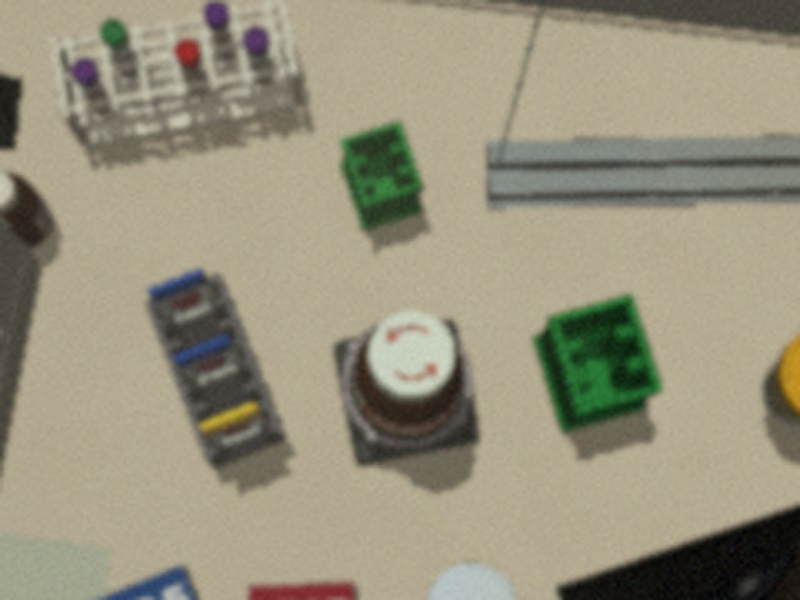

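View pics/s1.png

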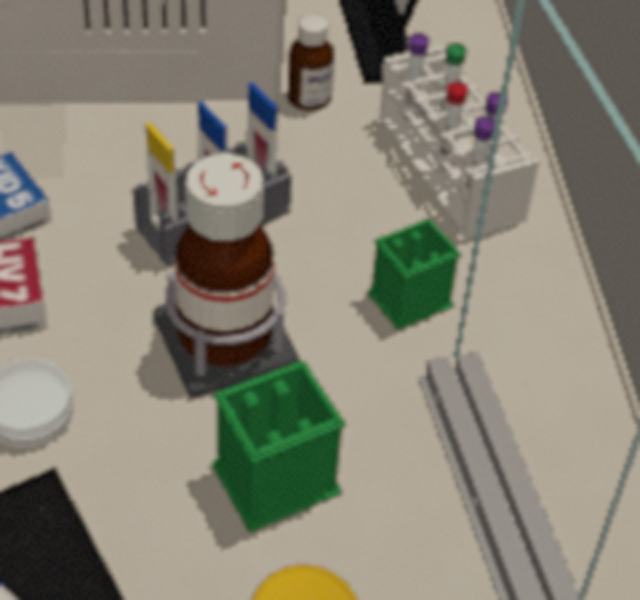

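The larger jar is the near one (top crop 600,365). Yellow is the carrier nearest the robot (230,418). The bottle stands between rack and jar, and a glass pane stands on the rail at right. I'll fit poses by silhouette in both views.

```bash
cat > fit.py <<'E'
from h import *
from scipy.optimize import minimize
def pts(kind,x,y,yaw,z0):
    if kind=='cyl':
        a=np.linspace(0,2*np.pi,40); P=[(.023*np.cos(t),.023*np.sin(t),z) for t in a for z in(-.015,.015)]
    else:
        sx,sy,za,zb=kind; P=[(i*sx/2,j*sy/2,z) for i in(-1,1) for j in(-1,1) for z in(za,zb)]
    c,s=np.cos(yaw),np.sin(yaw)
    return [(x+c*p[0]-s*p[1],y+s*p[0]+c*p[1],z0+p[2]) for p in P]
S=4
def sil(f,P):
    h=cv2.convexHull(np.float32([proj(f,p) for p in P])); m=np.zeros((384*S,512*S),np.uint8)
    cv2.fillConvexPoly(m,np.int32(np.round((h*S+S/2-.5)*16)),1,shift=4); return cv2.resize(m.astype(np.float32),(512,384),interpolation=cv2.INTER_AREA)
def fit(kind,fm,x0,z0):
    # fm: list of (frame, mask float)
    def cost(v): return sum(np.abs(sil(f,pts(kind,v[0]/100,v[1]/100,v[2]/10,z0))-m).sum()/m.sum() for f,m in fm)
    v0=np.array([x0[0]*100,x0[1]*100,x0[2]*10]);best=None
    for d in(-3,0,3):
        s=np.array([v0+[0,0,d]]+[v0+[0,0,d]+e for e in np.diag([1,1,2.5])])
        r=minimize(cost,v0,method='Nelder-Mead',options=dict(initial_simplex=s,xatol=.002,fatol=1e-4))
        if best is None or r.fun<best.fun: best=r
    return best.x[0]/100,best.x[1]/100,best.x[2]/10,best.fun
def blob(m,uv):
    n,l,st,c=cv2.connectedComponentsWithStats(m.astype(np.uint8)); k=1+np.argmin([np.hypot(*(c[i]-uv))+(50 if st[i,4]<25 else 0) for i in range(1,n)])
    return (l==k).astype(np.float32)
E
python3 - <<'E'
from fit import *
F={c:grab_frame(c) for c in('top','side')}
H={c:cv2.cvtColor(F[c]['pixels'],cv2.COLOR_RGB2HSV) for c in F}
rng=lambda c,a,b:cv2.inRange(H[c],a,b)>0
uv=lambda c,p:proj(F[c],p)
def go(name,kind,a,b,p,yaw,z0):
    fm=[(F[c],blob(rng(c,a,b),uv(c,p))) for c in F]
    print(name,[int(m.sum()) for _,m in fm],'both',np.round(fit(kind,fm,(p[0],p[1],yaw),z0),4),*[np.round(fit(kind,[q],(p[0],p[1],yaw),z0),4) for q in fm])
go('jar',(.059,.05,0,.075),(45,120,25),(80,255,255),(.51,-.47,.04),.3,0)
go('jarsmall',(.059,.05,0,.075),(45,120,25),(80,255,255),(.65,-.356,.04),.3,0)
go('yel',(.005,.034,.08,.104),(18,120,80),(35,255,255),(.497,-.25,.092),.3,0)
go('blueA',(.005,.034,.08,.104),(105,120,60),(125,255,255),(.538,-.242,.092),.3,0)
go('blueB',(.005,.034,.08,.104),(105,120,60),(125,255,255),(.585,-.225,.092),.3,0)
for c in F:
    R=regions_of(c,'cap_mid'); print(c,[(round(r['p'],2),r['bbox']) for r in R])
    H[c]=H[c]
fm=[(F[c],regions_of(c,'cap_mid')[0]['pixels'].astype(np.float32)) for c in F]
print('cap',np.round(fit('cyl',fm,(.515,-.353,0),.137),4),*[np.round(fit('cyl',[q],(.515,-.353,0),.137),4) for q in fm])
E
python3 -c "
import cv2
cv2.imwrite('pics/s2.png',cv2.resize(cv2.imread('pics/side0.png'),(800,600)))"
```

```text
jar [948, 2148] both [ 0.5087 -0.4718  0.1176  0.1635] [ 0.5084 -0.4709  0.134   0.0752] [ 0.5097 -0.4726  0.115   0.0663]
jarsmall [88, 896] both [ 0.637  -0.3662 -0.293  10.5227] [ 0.6064 -0.3514 -0.0651  9.4496] [ 0.649  -0.3632  1.0363  0.665 ]
yel [85, 103] both [ 0.5006 -0.2494  0.1972  0.5666] [ 0.5004 -0.2494  0.2812  0.1853] [ 0.501  -0.2497  0.1304  0.2852]
blueA [40, 79] both [ 0.5421 -0.2381  0.047   1.92  ] [ 0.5422 -0.2402  0.2042  1.3734] [ 0.542  -0.2388  0.0574  0.5332]
blueB [40, 89] both [ 0.5819 -0.2316  0.0277  3.9781] [ 0.5479 -0.2373  2.0243  2.0344] [ 0.5825 -0.2294  0.0309  0.4087]
top [(0.7, [248.9, 204.7, 276.0, 231.3])]
side [(0.68, [232.6, 188.3, 258.7, 219.2])]
cap [ 0.5139 -0.355  -0.3619  0.1676] [ 0.5134 -0.3549 -0.0358  0.0369] [ 0.5149 -0.3539 -0.2161  0.1152]
```

View pics/s2.png

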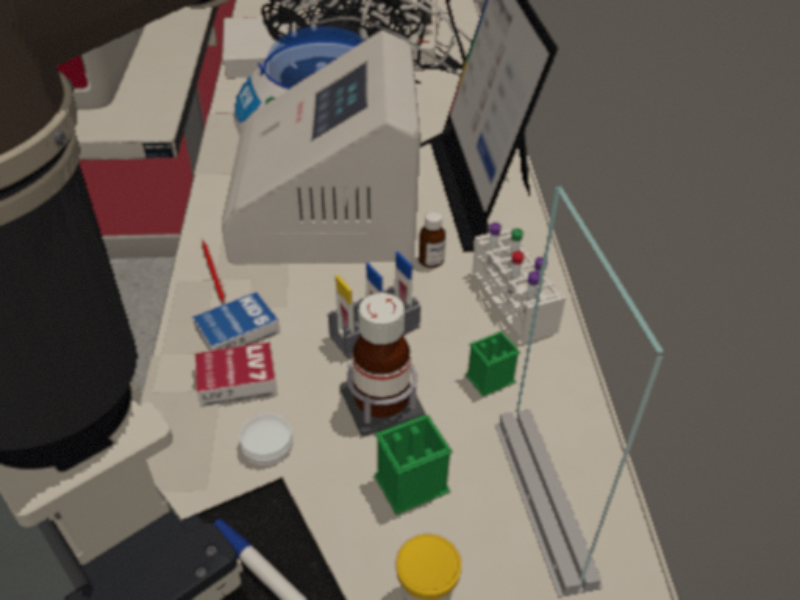

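View pics/top0.png

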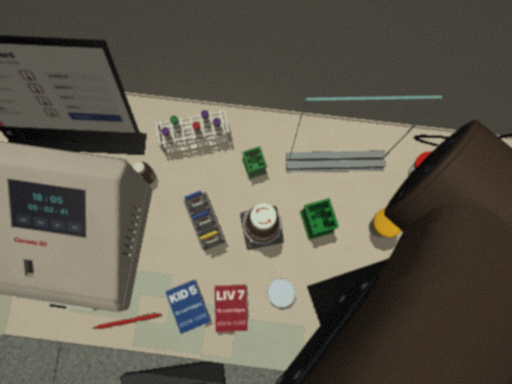

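```bash
python3 - <<'E'
from fit import *
F={c:grab_frame(c) for c in('top','side')}
H={c:cv2.cvtColor(F[c]['pixels'],cv2.COLOR_RGB2HSV) for c in F}
for y in(.12,1.69):
  fm=[(F[c],blob(cv2.inRange(H[c],(45,120,25),(80,255,255))>0,proj(F[c],(.51,-.47,.04)))) for c in F]
  print(*[np.round(fit((.059,.05,0,.075),[q],(.509,-.4718,y),0),4) for q in fm])
  for c,o,s in(('top',(140,110),800/240),('side',(160,130),640/240)):
    for i in(-.01,.01):
      for j in(-.019,.019):
        p=(.509+np.cos(y)*i-np.sin(y)*j,-.4718+np.sin(y)*i+np.cos(y)*j,.07); print(c,np.round((proj(F[c],p)-o)*s),end=' ')
  print()
t=np.array([.2571,-.6241]); x=np.array([np.cos(1.9616),np.sin(1.9616)]); n=np.array([-x[1],x[0]])
for uv in((310,287),(400,262),(285,380),(345,325)):
  p=atz(F['top'],uv,.3)[:2]-t; print(uv,p@x,p@n)
for uv in((150,190),(128,305),(152,168)): print('box',[np.round(atz(F['top'],uv,z)[:2],3) for z in(0,.15,.25)])
E
```

```text
[ 0.5081 -0.4708  0.1422  0.0702] [ 0.5097 -0.4725  0.1118  0.0653]
top [639. 362.] top [578. 378.] top [630. 330.] top [568. 346.] side [273. 440.] side [245. 392.] side [304. 428.] side [276. 381.] 
[ 0.5089 -0.4706  1.5237  0.2368] [ 0.511  -0.4713  1.6252  0.134 ]
top [611. 319.] top [629. 380.] top [578. 328.] top [597. 389.] side [311. 411.] side [252. 434.] side [296. 387.] side [238. 408.] 
(310, 287) 0.1630844809792109 -0.19876831835762115
(400, 262) 0.03484868297154978 -0.16362971949177674
(285, 380) 0.25709068352795283 -0.11172095289246015
(345, 325) 0.1487711229305442 -0.130782282631614
box [array([ 0.627, -0.129]), array([ 0.588, -0.159]), array([ 0.562, -0.179])]
box [array([ 0.393, -0.062]), array([ 0.392, -0.102]), array([ 0.391, -0.13 ])]
box [array([ 0.676, -0.138]), array([ 0.629, -0.166]), array([ 0.598, -0.186])]
```

```bash
python3 -m inch '0.5 2 3 1 0 0 8; 0.25 4.5 7 3 0 0 16; 0.25 7 11 3 0 0 24; 0.25 9.5 15 3 0 0 32; 0.25 12 19 3 0 0 40; 0.25 14.5 23 3 0 0 48; 0.25 17 27 3 0 0 56; 0.25 19.5 31 2 0 0 64; 0.25 22 35 0 0 0 72; 0.25 24.3 37.5 -2 0 0 80; 0.25 24.3 37.5 -4 0 0 80; 0.25 24.3 37.5 -4 0 0 80' 15
python3 - <<'E'
from h import *
f=grab_frame('wrist'); save(f,'w1.png'); print(telemetry.get_state()['q'],-f['R'].T@f['t'])
for p in((.5005,-.2494,.104),(.509,-.4718,.075)): print(proj(f,p))
E
```

```text
t: 2.6
eef_pos: [0.4993, -0.2485, 0.1852]
ee_rot: [3.14, -0.003, -2.925]
force: [-0.6, -0.6, 0.4]
width: 0.0221
[-1.11554733e-01  1.99185664e-01 -3.05200550e-01  2.67611462e-04
 -1.06758506e+00  3.27799801e-01] [ 0.51525672 -0.32060201  0.3425056 ]
[254.88801068 199.41424973]
[ 308.92689142 -101.38926865]
```

View pics/w1.png

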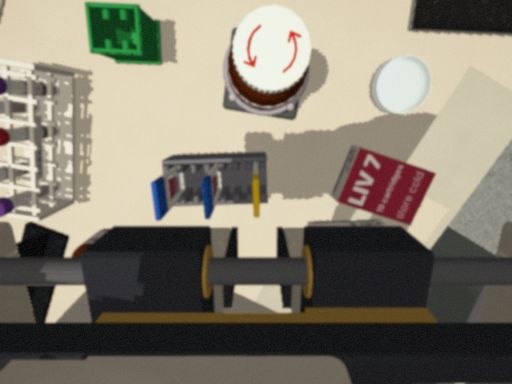

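Wrist view: the yellow tab is edge-on at (256,195), between the fingers and upright in the picture; blue tabs at (208,195) and (160,195). Refining with this view.

```bash
python3 - <<'E'
from fit import *
f=grab_frame('wrist'); s=telemetry.get_state(); print(s['eef_pos'],s['ee_rot'])
H=cv2.cvtColor(f['pixels'],cv2.COLOR_RGB2HSV)
for n,a,b,p in(('yel',(18,120,80),(35,255,255),(.5005,-.2494,.092)),('A',(105,120,60),(125,255,255),(.542,-.239,.092)),('B',(105,120,60),(125,255,255),(.582,-.231,.092))):
  m=blob(cv2.inRange(H,a,b)>0,proj(f,p)); print(n,m.sum(),np.round(fit((.005,.034,.08,.104),[(f,m)],(p[0],p[1],.2),0),4))
E
```

```text
[ 0.50022471 -0.24944342  0.18722354] [-3.14109205e+00  1.52205748e-04 -2.92554613e+00]
yel 284.0 [ 0.4999 -0.2497  0.2535  0.2531]
A 311.0 [ 0.5412 -0.2395  0.1661  0.3798]
B 408.0 [ 0.5811 -0.2298  0.1205  0.4262]
```

```bash
python3 -m inch '0.25 0 0 -3.5 0 0 1.2; 0.25 0 0 -7 0 0 1.2; 0.25 0 0 -9 0 0 1.2; 0.25 0 0 -10.6 0 0 1.2; 0.25 0 0 -10.6 0 0 1.2; 0.25 0 0 -10.6 0 0 1.2; 0 0 0 -10.6 0 0 1.2; 0 0 0 -10.6 0 0 1.2; 0 0 0 -10.6 0 0 1.2;0 0 0 -10.6 0 0 1.2' 15
```

```text
t: 3.95
eef_pos: [0.5006, -0.2495, 0.0818]
ee_rot: [-3.141, 0.001, -2.904]
force: [-1.3, 1.4, 5.3]
width: 0.0049
```

```bash
python3 -m inch '0 0 0 1 0 0 0; 0 0 0 2.5 0 0 0; 0 0 0 4 0 0 0; 0 0 0 5.5 0 0 0; 0 0 0 8 0 0 0; 0 0 0 12 0 0 0; 0 0 0 15 0 0 0; 0 0 0 17.5 0 0 0; 0 0 0 17.5 0 0 0'
```

```text
t: 5.08
eef_pos: [0.5016, -0.2498, 0.2599]
ee_rot: [-3.139, 0.005, -2.904]
force: [1.3, 0.1, -0.8]
width: 0.0048
```

```bash
python3 -m inch '0 0.1 -2 0 0 0 -1; 0 0.2 -6 0 0 0 -2; 0 0.3 -10 0 0 0 -3; 0 0.5 -14.5 0 0 0 -4.5; 0 0.6 -18 0 0 0 -5.5; 0 0.7 -21 0 0 0 -6.4; 0 0.75 -22.2 0 0 0 -6.4; 0 0.75 -22.2 -2 0 0 -6.4; 0 0.75 -22.2 -4 0 0 -6.4; 0 0.75 -22.2 -4 0 0 -6.4'
python3 - <<'E'
from fit import *
s=telemetry.get_state(); print(s['eef_pos'],s['ee_rot'])
V=[]
for c in('side','top','wrist'):
  f=grab_frame(c); save(f,c+'2.png'); H=cv2.cvtColor(f['pixels'],cv2.COLOR_RGB2HSV); V.append(f['pixels'])
  print(c,[np.round(proj(f,p)) for p in((.509,-.4718,.075),(.509,-.4718,.22))])
  if c!='top':
   m=blob(cv2.inRange(H,(45,120,25),(80,255,255))>0,proj(f,(.509,-.4718,.04))); print('jar',m.sum(),np.round(fit((.059,.05,0,.075),[(f,m)],(.509,-.4718,.12),0),4))
   m=blob(cv2.inRange(H,(18,120,80),(35,255,255))>0,proj(f,(.509,-.4718,.23))); print('yel',m.sum())
cv2.imwrite('pics/c2.png',cv2.vconcat([cv2.resize(v,(400,300)) for v in (V[0],V[2])])[:,:,::-1])
E
```

```text
t: 6.32
eef_pos: [0.508, -0.4712, 0.2177]
ee_rot: [-3.141, 0.002, -3.016]
force: [0.8, 0.7, -0.1]
width: 0.005
[ 0.50801821 -0.4712111   0.21772067] [-3.14122377e+00  2.12799637e-03 -3.01595648e+00]
side [array([263., 282.]), array([266., 216.])]
jar 2133.0 [ 0.5095 -0.4728  0.1028  0.07  ]
yel 91.0
top [array([322., 216.]), array([335., 201.])]
wrist [array([257., 183.]), array([256., 243.])]
jar 2871.0 [ 0.5099 -0.4726  0.1301  0.1178]
yel 448.0
```

View pics/c2.png

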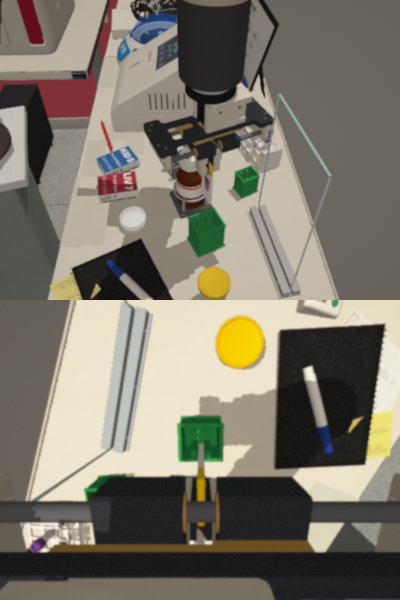

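```bash
python3 -m inch '0 0.1 -0.1 -2 0 0 0; 0 0.1 -0.1 -4.5 0 0 0; 0 0.1 -0.1 -5.9 0 0 0; 0 0.1 -0.1 -5.9 0 0 0; 0 0.1 -0.1 -5.9 0 0 0'
python3 - <<'E'
from fit import *
s=telemetry.get_state(); print(s['eef_pos'],s['ee_rot'])
f=grab_frame('wrist'); save(f,'w3.png'); cv2.imwrite('pics/w3c.png',cv2.resize(f['pixels'][80:320,160:360,::-1],(500,600),interpolation=cv2.INTER_CUBIC))
c,si=np.cos(.126),np.sin(.126)
for i in(-.0255,-.01,.01,.0255): print(i,(proj(f,(.5095+c*i,-.4722+si*i,.07))-(160,80))*2.5,(proj(f,(.5095+c*i+si*.02,-.4722+si*i-c*.02,.07))-(160,80))*2.5)
E
```

```text
t: 7.1
eef_pos: [0.5109, -0.4736, 0.1631]
ee_rot: [-3.136, 0.007, -3.015]
force: [0.1, 0.0, -0.1]
width: 0.0053
[ 0.5109413  -0.47355369  0.16314097] [-3.13633141  0.00683293 -3.01517848]
-0.0255 [319.35597162 297.90316178] [320.97629757 241.81786951]
-0.01 [274.9408831 297.8165508] [275.63174116 241.75076   ]
0.01 [217.67992508 297.70488992] [217.17353379 241.6642424 ]
0.0255 [173.34048236 297.61842645] [171.90781949 241.59724957]
```

View pics/w3c.png

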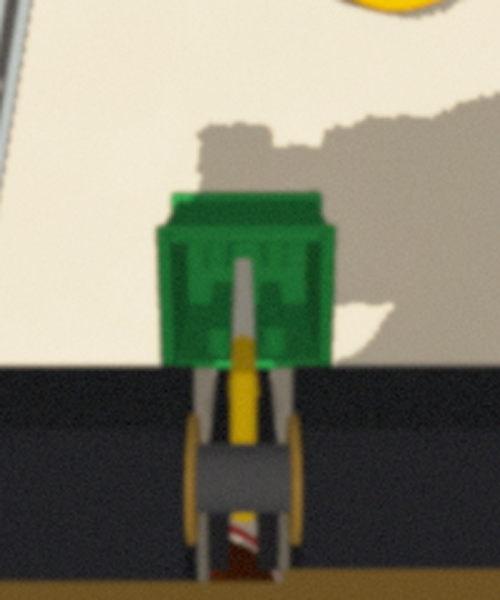

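```bash
python3 -m inch '0 0 0 0 0 0 0;0 0 0 0 0 0 0'; python3 - <<'E'
from fit import *
for _ in range(5):
  f=grab_frame('wrist'); s=telemetry.get_state(); print(s['eef_pos'],s['ee_rot'])
H=cv2.cvtColor(f['pixels'],cv2.COLOR_RGB2HSV)
m=blob(cv2.inRange(H,(45,120,25),(80,255,255))>0,proj(f,(.509,-.4718,.04)))
ys,xs=np.nonzero(m); print(xs.min(),xs.max(),ys.min(),ys.max())
# row where carrier edge foot(-y,z=.089) would project, in crop coords
e=s['eef_pos']; c,si=np.cos(.126),np.sin(.126)
print((proj(f,(e[0]+si*.017,e[1]-c*.017,e[2]-.0738))-(160,80))*2.5,(proj(f,(.5095+si*.025,-.4722-c*.025,.075))-(160,80))*2.5,(proj(f,(.5095+si*.025,-.4722-c*.025,.0))-(160,80))*2.5)
E
```

```text
t: 7.4
eef_pos: [0.5113, -0.4737, 0.164]
ee_rot: [-3.135, 0.008, -3.015]
force: [-0.8, -0.5, -2.1]
width: 0.0054
[ 0.51114307 -0.47364947  0.16374707] [-3.13578738  0.00774831 -3.01527828]
[ 0.5110733  -0.47361794  0.16357733] [-3.13593414  0.00752418 -3.01525164]
[ 0.51101895 -0.47357583  0.16344401] [-3.13606621  0.00734936 -3.01527192]
[ 0.5109706  -0.47356228  0.16332261] [-3.13617904  0.00720558 -3.01530538]
[ 0.51097555 -0.47355204  0.16329027] [-3.13619738  0.00717854 -3.01529993]
224 292 158 228
[242.40486914 259.15425772] [246.56451365 230.14319296] [246.77780989 195.78233626]
```

```bash
python3 -m inch '0 -0.15 0.05 -1 0 0 0;0 -0.15 0.05 -2 0 0 0;0 -0.15 0.05 -3 0 0 0;0 -0.15 0.05 -4 0 0 0;0 -0.15 0.05 -5 0 0 0;0 -0.15 0.05 -6 0 0 0;0 -0.15 0.05 -6 0 0 0'
```

```text
t: 8.52
eef_pos: [0.5089, -0.4727, 0.1021]
ee_rot: [-3.137, 0.006, -3.015]
force: [-0.5, 0.4, -0.3]
width: 0.0052
```

```bash
python3 -m inch '0 0.03 0 -0.7 0 0 0;0 0.03 0 -1.4 0 0 0;0 0.03 0 -1.9 0 0 0;0 0.03 0 -2.2 0 0 0;0 0.03 0 -2.4 0 0 0;0 0.03 0 -2.4 0 0 0'
```

```text
t: 9.28
eef_pos: [0.5095, -0.473, 0.0788]
ee_rot: [-3.137, 0.006, -3.015]
force: [-0.8, -0.1, 3.5]
width: 0.005
```

```bash
python3 -m inch '0 0 0 -0.1 0 0 0;0.1 0 0 0 0 0 0;0.3 0 0 0 0 0 0;0.3 0 0 0.5 0 0 0;0.3 0 0 3 0 0 0;0.3 0 0 7 0 0 0;0.3 0 0 12 0 0 0;0.3 0 0 17 0 0 0;0.3 0 0 17 0 0 0'
python3 - <<'E'
from fit import *
s=telemetry.get_state(); print(s['eef_pos'],s['ee_rot'],s['q'])
V=[]
for c in('side','wrist'):
  f=grab_frame(c); H=cv2.cvtColor(f['pixels'],cv2.COLOR_RGB2HSV)
  m=blob(cv2.inRange(H,(18,120,80),(35,255,255))>0,proj(f,(.509,-.472,.089)))
  for top in(.101,.106): print(c,top,m.sum(),np.round(fit((.005,.034,top-.024,top),[(f,m)],(.509,-.472,.12),0),4))
  u=proj(f,(.509,-.472,.08)).astype(int); V.append(cv2.resize(f['pixels'][max(u[1]-75,0):u[1]+75,u[0]-65:u[0]+65],(400,460),interpolation=cv2.INTER_CUBIC))
cv2.imwrite('pics/p4.png',cv2.hconcat(V)[:,:,::-1])
E
```

```text
t: 10.4
eef_pos: [0.5112, -0.4745, 0.2547]
ee_rot: [-3.13, 0.013, -3.015]
force: [0.7, -0.2, -0.4]
width: 0.0265
[ 0.51120779 -0.47452992  0.25471112] [-3.13036949  0.01286753 -3.01471839] [-0.46846717  0.37091186  0.09298882  0.00217043 -1.27592657  0.59465606]
side 0.101 165.0 [ 0.5108 -0.473   0.0869  0.1655]
side 0.106 165.0 [ 0.5095 -0.4769  0.0944  0.1784]
wrist 0.101 198.0 [ 0.5091 -0.4743  0.1232  0.2491]
wrist 0.106 198.0 [ 0.509  -0.4741  0.1294  0.2412]
```

View pics/p4.png

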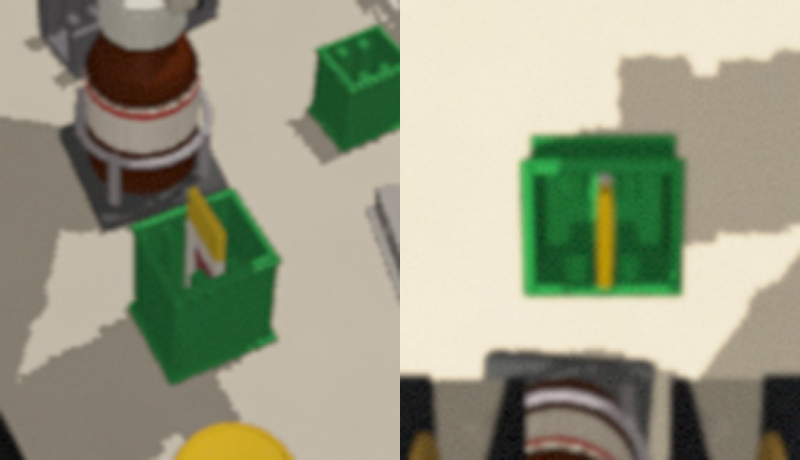

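Carrier stands in the middle slot, upright and fully down; both views agree with the 101 mm top. Now to the cap.

```bash
python3 -m inch '0.8 0 3 0 0.5 0.8 0;0.8 0.1 6 0 0.5 0.8 0;0.8 0.2 9 0 0.5 0.8 0;0.8 0.3 12 -1 0.5 0.8 0;0.8 0.3 12 -3 0.5 0.8 0;0.8 0.3 12 -5 0.5 0.8 0;0.8 0.3 12 -5 0.5 0.8 0'
python3 - <<'E'
from fit import *
s=telemetry.get_state(); print(s['eef_pos'],s['ee_rot'])
f=grab_frame('wrist'); save(f,'w5.png'); print(proj(f,(.514,-.355,.152)))
cv2.imwrite('pics/w5c.png',f['pixels'][:,:,::-1])
for c in('wrist','top','side'):
  f=grab_frame(c)
  R=regions_of(c,'cap_mid'); 
  for r in R[:1]: print(c,r['p'],r['bbox'],r['pixels'].sum(),np.round(fit('cyl',[(f,r['pixels'].astype(np.float32))],(.514,-.355,0),.137),4))
E
```

```text
t: 11.38
eef_pos: [0.511, -0.3521, 0.1966]
ee_rot: [3.134, -0.01, -3.015]
force: [-0.2, 0.1, -0.1]
width: 0.0699
[ 0.51097877 -0.35205339  0.19659828] [ 3.13384398 -0.00998807 -3.01533588]
[251.97703065 211.23777663]
wrist 0.91 [223.2, 169.5, 286.9, 244.3] 3399 [ 0.5136 -0.3554  0.4677  0.0378]
top 0.62 [259.3, 221.0, 270.2, 227.9] 81 [ 0.5107 -0.355  -0.103   6.0864]
side 0.9 [228.9, 187.5, 257.4, 220.3] 799 [ 0.5147 -0.3566  0.121   0.0454]
```

View pics/w5c.png

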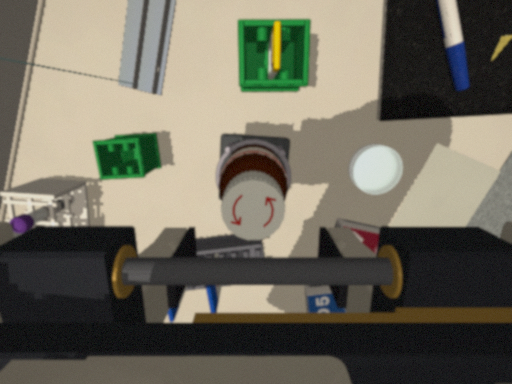

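```bash
python3 -m inch '0.8 0.3 -0.3 -1 -0.3 -0.5 0;0.8 0.3 -0.35 -2 -0.3 -0.5 0;0.8 0.3 -0.35 -2.5 -0.3 -0.5 0;0.8 0.3 -0.35 -2.5 -0.3 -0.5 0;0.8 0.3 -0.35 -2.5 -0.3 -0.5 0'; python3 -c "
from station import *
for _ in range(3): grab_frame('wrist'); s=telemetry.get_state(); print(s['eef_pos'],s['ee_rot'],s['qd'])"
```

```text
t: 12.35
eef_pos: [0.516, -0.3567, 0.1753]
ee_rot: [-3.14, 0.004, -3.015]
force: [0.6, -1.1, -0.5]
width: 0.0701
[ 0.51600676 -0.35669414  0.17536495] [-3.13952142  0.0040231  -3.01527163] [-0.00022109 -0.00206032  0.00046763 -0.00086312  0.00019105 -0.0016707 ]
[ 0.51600977 -0.35668739  0.17545322] [-3.1394546   0.00416347 -3.01529912] [ 0.00163322 -0.00329977 -0.00211314  0.00111411 -0.00028613 -0.00105731]
[ 0.51597981 -0.35664304  0.17541871] [-3.1395544   0.00417734 -3.01535582] [ 0.00077143 -0.00086624 -0.00143176 -0.0003514   0.00158303 -0.00030889]
```

```bash
python3 -m inch '0.8 -0.15 0.05 -1.5 0 -0.2 0;0.8 -0.2 0.1 -3 0 -0.2 0;0.8 -0.2 0.1 -4.3 0 -0.2 0;0.8 -0.2 0.1 -5.2 0 -0.2 0;0.8 -0.2 0.1 -5.2 0 -0.2 0;0.8 -0.2 0.1 -5.2 0 -0.2 0'; python3 - <<'E'
from fit import *
s=telemetry.get_state(); print(s['eef_pos'],s['ee_rot'],s['force'],s['moment'])
f=grab_frame('wrist')
for r in regions_of('wrist','cap_mid')[:1]: print(r['p'],r['bbox'],np.round(fit('cyl',[(f,r['pixels'].astype(np.float32))],(.514,-.355,0),.137),4))
E
```

```text
t: 13.25
eef_pos: [0.5143, -0.3558, 0.1237]
ee_rot: [-3.139, 0.008, -3.015]
force: [-0.6, -0.1, 0.6]
width: 0.0702
[ 0.51429571 -0.35583597  0.12374736] [-3.1386993   0.00802008 -3.01520048] [-0.63928069 -0.14269876  0.60906388] [0.04416025 0.12506909 0.02145886]
0.81 [212.5, 207.9, 305.1, 312.9] [ 0.5137 -0.3558  0.6396  0.5396]
```

```bash
python3 -m inch '0.8 0 0 0 0.1 0.4 0;0.8 0 0 0 0.1 0.4 0;0.4 0 0 0 0.1 0.4 0;0.2 0 0 0 0.1 0.4 0;0.2 0 0 0 0.1 0.4 0;0.2 0 0 0 0.1 0.4 0' 50; python3 -c "
from station import *
s=telemetry.get_state(); print(s['eef_pos'],s['ee_rot'],s['force'],s['moment'])"
```

```text
t: 14.1
eef_pos: [0.5141, -0.3558, 0.124]
ee_rot: [-3.141, 0.001, -3.015]
force: [-1.4, 1.0, 0.7]
width: 0.0454
[ 0.51413192 -0.35583929  0.12398585] [-3.14128619e+00  1.43927558e-03 -3.01532021e+00] [-1.43432483  0.95876374  0.74748398] [-0.01105112  0.47441907 -0.01639245]
```

```bash
python3 -m inch '0.2 0 0 -0.2 0 0 0;0.2 0 0 -0.4 0 0 0;0.2 0 0 -0.6 0 0 0;0.2 0 0 -0.6 0 0 0;0.2 0 0 -0.6 0 0 0'
```

```text
t: 14.72
eef_pos: [0.5142, -0.3559, 0.1194]
ee_rot: [-3.141, 0.002, -3.015]
force: [-3.7, 3.4, 9.7]
width: 0.0454
```

```bash
python3 -m inch '0.2 0 0 -0.25 0 0 0;0.2 0 0 -0.25 0 0 4;0.2 0 0 -0.25 0 0 8;0.2 0 0 -0.25 0 0 12;0.2 0 0 -0.25 0 0 16;0.2 0 0 -0.25 0 0 20;0.2 0 0 -0.25 0 0 20'; python3 -c "
from station import *
s=telemetry.get_state(); print(s['eef_pos'],s['ee_rot'],s['force'],s['moment'])
import h; f=grab_frame('wrist'); h.save(f,'w6.png')"
```

```text
t: 15.6
eef_pos: [0.5156, -0.3567, 0.1189]
ee_rot: [-3.137, 0.004, -2.664]
force: [-0.6, 0.9, 11.1]
width: 0.0456
[ 0.51558982 -0.3566769   0.11893871] [-3.1372909   0.00387415 -2.66398192] [-0.56093619  0.94897212 11.09621984] [0.40113698 0.56492866 0.0449404 ]
```

View pics/w6.png

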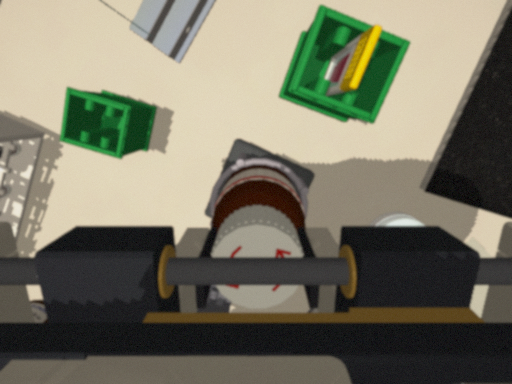

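The arrows keep their place relative to the jaws, so the cap is turning with them; press 11 N, torque small.

```bash
python3 -m inch '0.2 -0.1 0.05 -0.2 0 0 5;0.2 -0.1 0.05 -0.2 0 0 10;0.2 -0.1 0.05 -0.2 0 0 15;0.2 -0.1 0.05 -0.2 0 0 20;0.2 -0.1 0.05 -0.2 0 0 25;0.2 -0.1 0.05 -0.2 0 0 30;0.2 -0.1 0.05 -0.2 0 0 35;0.2 -0.1 0.05 -0.2 0 0 40;0.2 -0.1 0.05 -0.2 0 0 40;0.2 -0.1 0.05 -0.2 0 0 40'; python3 -c "
from station import *
s=telemetry.get_state(); print(s['eef_pos'],s['ee_rot'],s['force'],s['moment'],s['q'])"
```

```text
t: 16.9
eef_pos: [0.5159, -0.3565, 0.1189]
ee_rot: [-3.134, 0.004, -1.966]
force: [-0.8, 2.5, 10.5]
width: 0.0453
[ 0.51592671 -0.3565334   0.1188791 ] [-3.13389864  0.00360196 -1.96554251] [-0.8317805   2.48341096 10.48576631] [0.98637577 0.50485945 0.09034527] [-0.29566939  0.36284875 -0.2424147  -0.00345225 -0.95752309  1.47368131]
```

```bash
python3 -m inch '0.2 -0.15 0.05 0.5 0 0 0;0.2 -0.15 0.05 1 0 0 0;0.2 -0.15 0.05 1.5 0 0 0;0.2 -0.15 0.05 1.5 0 0 0'; python3 -c "
from station import *
s=telemetry.get_state(); print(s['eef_pos'],s['ee_rot'],s['force'],s['moment'])"
```

```text
t: 17.4
eef_pos: [0.5142, -0.356, 0.1338]
ee_rot: [-3.134, 0.004, -1.966]
force: [0.0, -1.2, -1.2]
width: 0.0452
[ 0.51419643 -0.3559769   0.13377329] [-3.13437624  0.00366481 -1.96578497] [ 0.03349273 -1.18039994 -1.23670522] [-0.05011717  0.21141529  0.01248605]
```

```bash
python3 -m inch '0.2 0 0 1 0 0 0;0.2 0 0 2 0 0.1 0;0.2 0 0 3.5 0 0.2 0;0.2 0 0 5 0 0.4 0;0.2 0 0 5.7 0 0.4 0;0.2 0 0 5.7 0 0.4 0;0.2 0 0 5.7 0 0.4 0;0.2 0 0 5.7 0 0.4 0'; python3 - <<'E'
from fit import *
V=[]
for c in('side','wrist'):
  f=grab_frame(c); save(f,c+'7.png'); V.append(cv2.resize(f['pixels'],(400,300)) if c=='wrist' else cv2.resize(f['pixels'][120:312,120:376],(400,300),interpolation=cv2.INTER_CUBIC))
  for r in regions_of(c,'cap_mid')[:1]: print(c,r['p'],r['bbox'],np.round(fit('cyl',[(f,r['pixels'].astype(np.float32))],(.514,-.355,0),.204),4))
s=telemetry.get_state(); print(s['eef_pos'],s['ee_rot'],s['force'],s['moment'],s['qd'])
cv2.imwrite('pics/p7.png',cv2.vconcat(V)[:,:,::-1])
E
```

```text
t: 18.4
eef_pos: [0.5139, -0.3558, 0.1901]
ee_rot: [3.141, 0.001, -1.966]
force: [0.5, -0.7, -0.4]
width: 0.0454
wrist 0.64 [209.8, 202.3, 303.1, 311.9] [ 0.5139 -0.3558 -0.1665  0.5441]
[ 0.51411565 -0.35592779  0.19047649] [-3.14132099e+00  9.31970518e-04 -1.96575399e+00] [-0.27923194  0.39643502 -1.03762342] [-0.0929372   0.17905578 -0.01613179] [ 0.00137636 -0.00080973  0.00126335 -0.00031252 -0.00051437 -0.00113516]
```

View pics/p7.png

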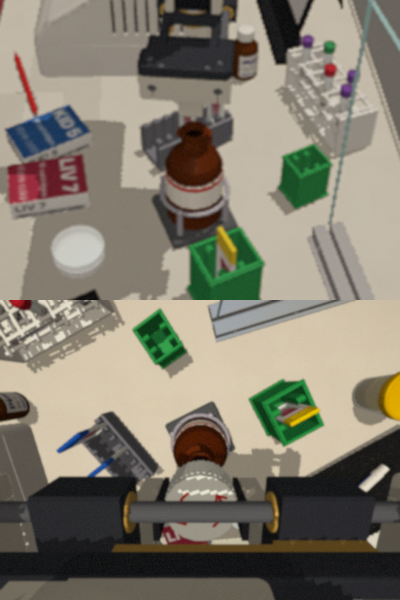

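The neck is open, the cap is held level above it, the blue carriers are still in the rack and the yellow one is in the jar. Handing in.

```bash
python3 -c "
from station import *
print(arm.job_done())"
```

```text
the job is handed in; nothing more can be done
None
```

The job is done and handed in after about 19 s of robot time; no verdict is reported.

- **Carrier:** I drew the yellow-tabbed carrier straight up, lowered it into the middle slot of the larger green jar and let go. Side and wrist pictures show it upright, and its position fits a top 101 mm above the worktop in both. Both blue-tabbed carriers were still in the rack in the last wrist picture.
- **Cap:** I gripped it with 50 N and pressed it about 5 mm down (10–11 N). Held down, it turned 60° anticlockwise with almost no resisting torque at the two readings taken, then lifted off freely.
- **Final pose:** The cap is gripped 45 mm wide, within 0.1° of level and motionless. It is centred on the bottle axis to about 1 mm, with its underside about 49–50 mm above the neck; that height comes from the arm's pose. The side picture shows the neck open.

**Checks that disagreed or gave nothing:**
- The arm often stopped 2–4 mm off its target, so I corrected from the measured pose.
- The bottle estimates from the different cameras differed by 1–2 mm.
- In the last side picture the gripper hid the cap and the network did not find it. The wrist picture does show it held, but that outline fit was poor because the gripper hid part of the cap.

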